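# Count along the cup rack and push the teacup into the third gap

### The job

Count the gaps of the cup rack with a fingertip on its steel top rail: start at the end with the red cap and touch the rail over the first gap, then over the second, then over the third, stopping there and never touching the rail over the fourth (gaps count whether or not a cup stands in them). Then push the blue-striped teacup along the counter, upright and without lifting it, into that third gap until it is fully home against the back bar, and take the hand away. Leave the other cups, the tea caddy and the spoon pot where they stand.

Things in the scene. Friction and masses are not known exactly. Their poses are not given: they have to be found in the camera images.
- rack: white cup rack, fixed, rigid: four gaps side by side, open above and towards the robot. Origin on the counter under the middle of the rail; x points from the robot into the gaps, y along the rail to the robot's left. Five dividers at y = 176, 88, 0, -88, -176 mm: 8 mm thick, 45 mm high, x -75 to 0 mm. Back bar: front face at x = -10 mm, 10 to 40 mm high. The gaps have no floor; cups stand on the counter.
- rail_a: stretch of the flat, rigid steel top rail over gap a (the robot's left end): 88 mm long, 20 mm wide, 12 mm thick; origin in the middle of its top face (rack y = 132 mm, 100 mm above the counter). The four stretches join into one bar, with a black mark over each inner divider; white end blocks 30 x 30 x 100 mm at rack y = +-192 mm.
- rail_b: stretch of the rail over gap b (second from the left); origin in the middle of its top face (rack y = 44 mm)
- rail_c: stretch of the rail over gap c (third from the left); origin in the middle of its top face (rack y = -44 mm)
- rail_d: stretch of the rail over gap d (right end); origin in the middle of its top face (rack y = -132 mm)
- gap_a (a point): point on the counter in gap a, midway between its dividers, where the middle of the underside of a cup lies when it is fully home (rack x = -43, y = 132 mm)
- gap_b (a point): the same for gap b (rack y = 44 mm)
- gap_c (a point): the same for gap c (rack y = -44 mm)
- gap_d (a point): the same for gap d (rack y = -132 mm)
- red_cap: red plastic cap, 28 mm diameter, 30 mm high, fixed on the end block at one end of the rail, either end; origin at the middle of its underside, 100 mm above the counter. Counting starts from this end: red at the left, the third gap is gap c; red at the right, it is gap b.
- white_cap: white cap of the same size at the other end of the rail
- teacup: the cup to push: open white porcelain teacup with blue upright stripes, 66 mm outer diameter, 75 mm high, straight-sided above 12 mm, foot 62 mm diameter, wall 4 mm, about 0.2 kg, standing on the counter in front of the rack; origin at the middle of its underside, z up its axis. Its glazed foot slides upright (friction about 0.35) when pushed low down (contact up to about 45 mm above the counter).
- rack_cup_1: cup of the same size with green and brown stripes, standing in gap a; bystander; origin at the middle of its underside
- rack_cup_2: the same, standing in gap d; bystander
- tea_caddy: copper-coloured tea caddy with a paper label, 72 mm diameter, 115 mm high, on the counter to the robot's left of the rack; bystander; origin at the middle of its underside
- spoon_pot: white pot with steel spoons, 72 mm diameter, about 145 mm high over the spoons, on the counter to the robot's right of the rack; bystander; origin at the middle of its underside
Things that resemble listed ones, but are neither listed nor needed, are in the scene too. What is shaped like the teacup but turquoise or yellow is not meant.

How it is judged:
On the way, in this order (a step that is already met when the one before it is completed fails the run):
1. a fingertip touches the rail over the first gap, counted from the red cap (((y of red_cap in the frame of rack above 0 m and contact force between the fingers and rail_a above 0.3 N) or (y of red_cap in the frame of rack below 0 m and contact force between the fingers and rail_d above 0.3 N))), for 0.06 s.
2. a fingertip touches the rail over the second gap (((y of red_cap in the frame of rack above 0 m and contact force between the fingers and rail_b above 0.3 N) or (y of red_cap in the frame of rack below 0 m and contact force between the fingers and rail_c above 0.3 N))), for 0.06 s.
3. a fingertip touches the rail over the third gap (((y of red_cap in the frame of rack above 0 m and contact force between the fingers and rail_c above 0.3 N) or (y of red_cap in the frame of rack below 0 m and contact force between the fingers and rail_b above 0.3 N))), for 0.06 s.
4. the teacup stands home in the third gap (((y of red_cap in the frame of rack above 0 m and x of teacup in the frame of rack above -0.053 m and horizontal distance between teacup and gap_c below 0.015 m) or (y of red_cap in the frame of rack below 0 m and x of teacup in the frame of rack above -0.053 m and horizontal distance between teacup and gap_b below 0.015 m))), for 0.2 s.
At the end, for the whole second after the job is handed in: The teacup stands upright (within 0.1 rad) and at rest on the counter in the third gap from the red cap, its middle within 10 mm of touching the back bar and within 15 mm of the home point of that gap (((y of red_cap in the frame of rack above 0 m and x of teacup in the frame of rack above -0.053 m and horizontal distance between teacup and gap_c below 0.015 m) or (y of red_cap in the frame of rack below 0 m and x of teacup in the frame of rack above -0.053 m and horizontal distance between teacup and gap_b below 0.015 m)) and angle between teacup's own z axis and vertical below 0.1 rad and height (world z) of teacup below 0.006 m and linear speed of teacup below 0.02 m/s).
It fails at once if the rail is touched over the fourth gap ((y of red_cap in the frame of rack above 0 m and contact force between the fingers and rail_d above 0.3 N) or (y of red_cap in the frame of rack below 0 m and contact force between the fingers and rail_a above 0.3 N)).
It fails at once if the teacup is lifted off the counter (height (world z) of teacup above 0.012 m).
It fails at once if the teacup is tipped (angle between teacup's own z axis and vertical above 0.35 rad).
It fails at once if a bystander (another cup, the tea caddy, the spoon pot) is moved by more than 20 mm or knocked over (distance of any of rack_cup_1, rack_cup_2, tea_caddy, spoon_pot from where it was at the start of the episode above 0.02 m or angle between any of rack_cup_1, rack_cup_2, tea_caddy, spoon_pot's own z axis and vertical above 0.3 rad).
It also fails if it takes over 64 s, if anything falls off the work surface, if the arm or the gripper's body presses on something with over 40 N, if the wrist force passes 120 N, or if a joint passes its speed limit or range.

### The arm

A 6-joint arm with a two-finger parallel gripper is mounted at the origin on the work surface. World frame = base frame: x ahead of the robot, y to its left, z up, the work surface at z = 0. Lengths are in m, angles in rad, forces in N, time in s.
With the tool pointing down it reaches from about 0.35 to 0.775 m from the base axis. Payload 7.3 kg.
Tool frame: the origin (TCP) lies between the finger pads; the fingertips stand 8 mm ahead of it and the grasp point (between the pads) lies 11 mm behind it (robot.nose_length is the distance from the TCP to the fingertips, in m); z points along the fingers, y is the line along which they close (so a half turn about z gives the same grasp; the last joint's range is limited). The gripper opens to 92 mm and grips with 3 to 60 N. Pads are 19 mm wide; open, the fingers measure 130 mm over their backs; the gripper's body (75 mm by 190 mm) begins 47 mm behind the grasp point.
Start: joints at [-1.381, 0.342, 1.524, -0, 1.275, -0.146], TCP at [0.173, -0.496, 0.235] pointing down, gripper open.
Joint ranges: [-2.53, 2.53], [-0.77, 2.02], [0.04, 2.7], [-1, 4.14], [0.28, 2.66], [-3.11, 3.11]. Speed limits (rad/s): [2.57, 2.57, 3.14, 3.14, 3.14, 3.14].

### API

Orientations are given as [roll, pitch, yaw] about the fixed x, y, z axes, in that order (R = Rz(yaw) Ry(pitch) Rx(roll)).
In Python, from cell import robot gives the robot as it stands. The module is installed in compiled form; this text tells all that it offers.
- The arm moves only by the shell command python3 -m jog 'ROWS' [FORCE]. ROWS is JSON, a list that holds one entry, the list of rows, each a list of 5 numbers: the gripper's target within -1 to 1 (fully open at 1, half-way at 0, shut at -1), then the shift along the tool's x, y, z in m, then the turn about the tool's z in rad. A call has 1 to 5 rows; each row is the pose to reach, as a shift and turn from the pose commanded when the call began, along the tool's axes at that moment; what a row does not reach only later rows make up. A row lasts 1/12 s, in which the tool goes at most 41.7 mm and 7.16 degrees, less where a joint would pass 70% of its speed; a pose out of reach is approached as far as the arm can. A call with a gripper value outside its range is refused whole. The fingers move at their own pace and stop on an object; FORCE is the grip in N (left out, the last holds). Time passes only in rows, so rows that repeat a pose let the fingers close. It gives the time, the measured TCP pose, the force, the opening and the grip force at its end, in the units of the state.
- robot.observe(): the state, without advancing time (a new reading comes with each control period).
- robot.read_camera(name): name is "scene" or "side" or "wrist"; returns the picture (480x640x3 uint8, red, green, blue); there is no depth.
- robot.camera_model(name): a dict with "camera_matrix" (3x3 intrinsics, pixels), "position" and "attitude" of the camera in the world; the wrist camera has in their place "mount" (4x4, takes a point from camera to tool coordinates, whose origin is the TCP and whose axes are the flange's). Camera axes: x right, y down, z forward; pixel columns grow to the right and rows downward; lengths in m; the calibration is good to about 2 mm. A picture is of the moment at which its call begins: read the wrist's pose just before it. camera_model takes no time and is no camera call.
- robot.hand_in(): hands the job in; it is judged then, once.
The state is a dict: "time": time; "qpos": joint angles; "qvel": joint speeds; "joint_efforts": joint torques, N m; "tool_pos": TCP position; "tool_rot": TCP orientation; "contact_force": force on the tool from outside, world axes, zero at the start; "torque": the same for the moment, N m; "opening": finger opening in m; "grip_force": force on a finger pad.
Only numpy, scipy, OpenCV 4.12 (cv2) and the standard library are available. Lean on these libraries where they do the work, as an engineer would, in place of code of your own. Each camera call takes 0.05 s, during which the arm holds its last target. There are 200 camera calls.

## Working session

There is one attempt and no reset: what is moved stays moved. The work goes in short steps, Python scripts to look and compute and a shell command to move; the robot and the scene stay as the last step left them, time stands still between calls to the robot, and variables do not carry over. Pictures are saved under pics/ and viewed, at most 10 in all, crops included, and the job is handed in when it is done.

```bash
mkdir -p pics; python3 - <<'E'
from cell import robot
import cv2,numpy as np
s=robot.observe();print(s['time'],s['tool_pos'],s['tool_rot'],s['opening'],robot.nose_length)
for n in('scene','side'):
    cv2.imwrite(f'pics/{n}0.png',robot.read_camera(n)[:,:,::-1]);m=robot.camera_model(n);print({k:np.round(v,4).tolist() for k,v in m.items() if k!='name'})
E
```

```text
0.0 [ 0.17295418 -0.49528621  0.23408231] [-3.14010990e+00 -2.31629878e-04  3.35821804e-01] 0.09190525235615195 0.008
{'camera_matrix': [[603.9575, 0.0, 317.973], [0.0, 603.9575, 239.9478], [0.0, 0.0, 1.0]], 'position': [1.31, 0.691, 1.1031], 'attitude': [-2.3421, -0.0038, 2.2975]}
{'camera_matrix': [[516.3842, 0.0, 324.7728], [0.0, 516.3842, 241.9369], [0.0, 0.0, 1.0]], 'position': [0.4674, 0.7287, 0.7581], 'attitude': [-2.3002, 0.0023, -3.0671]}
```

View pics/scene0.png

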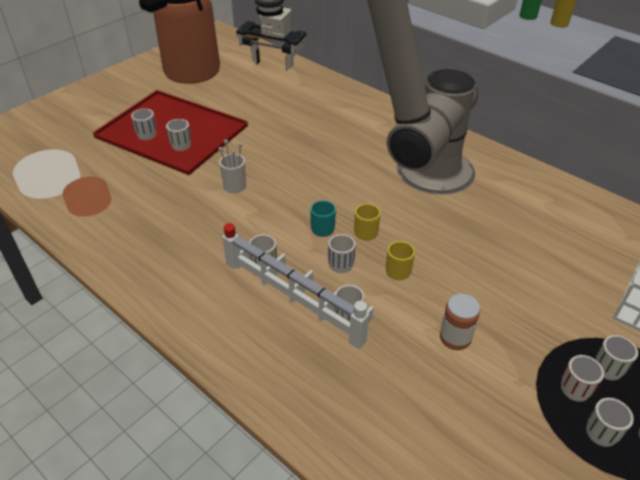

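View pics/side0.png

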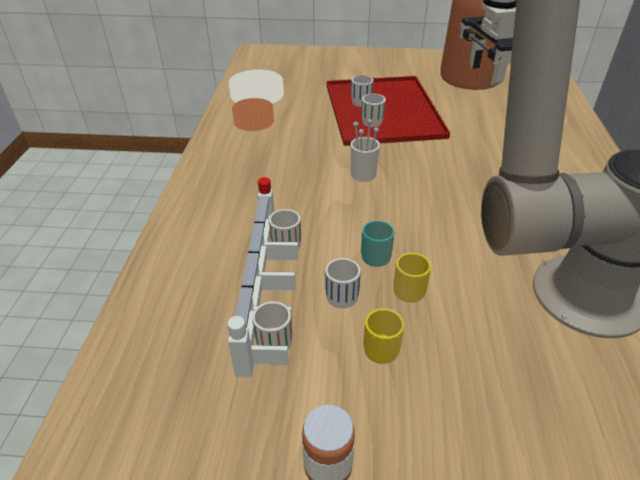

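The red cap is at the robot's right (scene (230,229), side (264,185)), so the third gap is b. The teacup with the dark blue stripes is at scene (342,242) and side (343,268), with turquoise and yellow cups behind it. I'll enlarge the area for precise points.

```bash
cat > h.py <<'E'
import numpy as np
from scipy.spatial.transform import Rotation as R
from cell import robot
def at(n,uv,z):
    m=robot.camera_model(n);d=R.from_euler('xyz',m['attitude']).as_matrix()@np.linalg.solve(m['camera_matrix'],[*uv,1])
    p=np.array(m['position']);return (p+d*(z-p[2])/d[2])[:2]
def proj(n,P):
    m=robot.camera_model(n);c=(np.atleast_2d(P)-m['position'])@R.from_euler('xyz',m['attitude']).as_matrix()
    q=c@np.array(m['camera_matrix']).T;return q[:,:2]/q[:,2:]
E
python3 - <<'E'
from h import *
import cv2
for n,r in dict(scene=[('red top',(230,228),.13),('wh top',(361,306),.13),('cup',(342,242),.075),('turq',(323,210),.075),('y1',(367,212),.075),('y2',(400,250),.075),('cad',(462,306),.115),('pot',(232,163),.1),('rc1',(350,294),.075),('rc2',(263,243),.075)],
 side=[('red top',(264,183),.13),('wh top',(237,324),.13),('cup',(343,268),.075),('turq',(377,230),.075),('y1',(412,262),.075),('y2',(384,320),.075),('cad',(328,422),.115),('pot',(365,148),.1),('rc1',(271,318),.075),('rc2',(285,220),.075)]).items():
    for a,uv,z in r: print(n,a,at(n,uv,z).round(4))
i=cv2.imread('pics/scene0.png')[200:350,215:415];cv2.imwrite('pics/c1.png',cv2.resize(i,None,fx=4,fy=4,interpolation=cv2.INTER_CUBIC))
i=cv2.imread('pics/side0.png')[175:375,225:435];cv2.imwrite('pics/c2.png',cv2.resize(i,None,fx=3,fy=3,interpolation=cv2.INTER_CUBIC))
E
```

```text
scene red top [ 0.6677 -0.1525]
scene wh top [0.647  0.2263]
scene cup [0.4834 0.0397]
scene turq [ 0.4258 -0.0724]
scene y1 [0.3563 0.0167]
scene y2 [0.4114 0.1612]
scene cad [0.4945 0.3781]
scene pot [ 0.4675 -0.3679]
scene rc1 [0.5989 0.16  ]
scene rc2 [ 0.6141 -0.101 ]
side red top [ 0.6617 -0.1474]
side wh top [0.6426 0.2283]
side cup [0.4862 0.0376]
side turq [ 0.4224 -0.0772]
side y1 [0.3561 0.0119]
side y2 [0.4107 0.1578]
side cad [0.491  0.3733]
side pot [ 0.4525 -0.3496]
side rc1 [0.6027 0.1674]
side rc2 [ 0.6136 -0.0957]
```

View pics/c1.png

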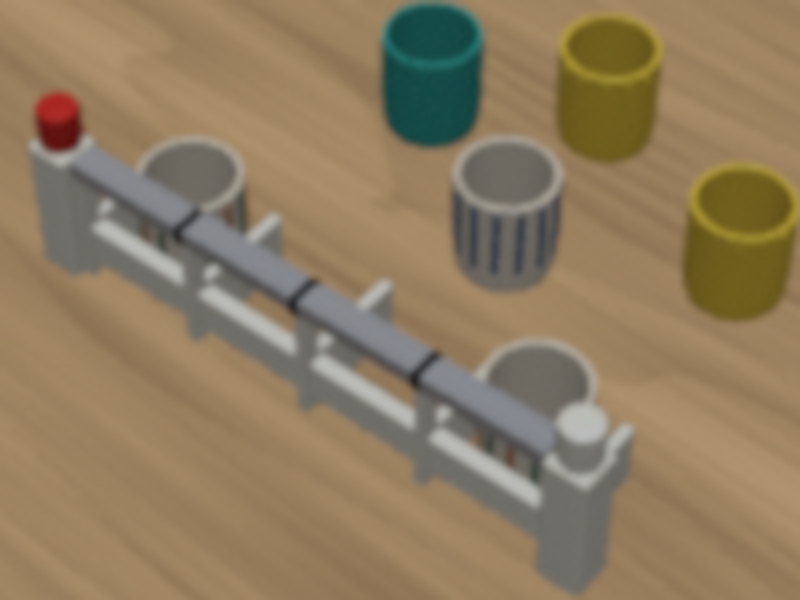

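View pics/c2.png

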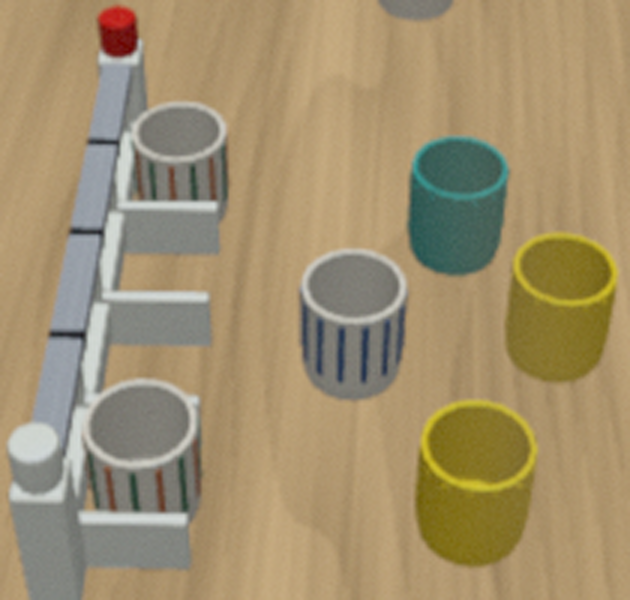

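```bash
python3 - <<'E'
from h import *
from scipy.optimize import least_squares
L=np.array([[0,-.192,.13],[0,.192,.13],[0,-.088,.1],[0,0,.1],[0,.088,.1]])
S=np.array([[58,108],[582,420],[185,222],[303,293],[426,367]])/4+[215,200]
D=np.array([[118,17],[35,443],[103,142],[85,231],[68,334]])/3+[225,175]
W=lambda p:L@R.from_euler('z',p[2]).as_matrix().T+[p[0],p[1],0]
f=lambda p:np.r_[(proj('scene',W(p))-S).ravel(),(proj('side',W(p))-D).ravel()]
r=least_squares(f,[.65,.04,0],loss='soft_l1');p=r.x;print(p.round(4),f(p).round(1))
for n,c in dict(cup=((508,173),(354,285)),turq=((433,40),(460,167)),y1=((610,48),(564,269)),y2=((743,202),(479,445)),rc1=((540,385),(141,422)),rc2=((193,180),(180,132))).items():
    a=at('scene',np.array(c[0])/4+[215,200],.075);b=at('side',np.array(c[1])/3+[225,175],.075);m=(a+b)/2
    q=R.from_euler('z',-p[2]).as_matrix()[:2,:2]@(m-p[:2]);print(n,a.round(4),b.round(4),'rack',q.round(4))
for y in(-.132,-.044,.044): print((W(p)*0+ (R.from_euler('z',p[2]).apply([0,y,.1])+[p[0],p[1],0]))[0].round(4))
E
```

```text
[0.6548 0.0331 0.0521] [-0.4 -0.8  0.6  0.   1.2 -0.7  0.5 -1.   0.3 -1.  -0.9 -0.8 -0.6 -0.5
 -0.4 -0.1  0.   0.2 -0.6  0.3]
cup [0.4867 0.0425] [0.4859 0.0429] rack [-0.1677  0.0184]
turq [ 0.4254 -0.072 ] [ 0.4197 -0.0753] rack [-0.2375 -0.0945]
y1 [0.3554 0.0177] [0.3546 0.0191] rack [-0.3001  0.001 ]
y2 [0.4116 0.1635] [0.4097 0.165 ] rack [-0.237   0.1437]
rc1 [0.6039 0.1642] [0.6018 0.1621] rack [-0.0451  0.1326]
rc2 [ 0.6185 -0.0956] [ 0.614 -0.099] rack [-0.0452 -0.1282]
[ 0.6616 -0.0988  0.1   ]
[ 0.6571 -0.0109  0.1   ]
[0.6525 0.077  0.1   ]
```

```bash
cat >> h.py <<'E'
RK=np.array([.6548,.0331]);YAW=.0521
def go(x,y,z):
    "shift in tool axes to rack x,y and world z; turn to rack yaw"
    s=robot.observe();T=R.from_euler('xyz',s['tool_rot']);p=np.array(s['tool_pos'])
    t=np.r_[RK+R.from_euler('z',YAW).as_matrix()[:2,:2]@[x,y],z]
    now=R.from_euler('z',-YAW).apply(np.r_[p[:2]-RK,p[2]])
    print('t%.2f'%s['time'],'rack now',now.round(4),'open %.3f'%s['opening'],'F',np.round(s['contact_force'],1),'shift',T.inv().apply(t-p).round(4),'turn %.3f'%(T.as_euler('xyz')[2]-YAW))
E
python3 -m jog '[[[-1,0.036,-0.013,0,0],[-1,0.072,-0.026,0,0],[-1,0.108,-0.039,0,0],[-1,0.144,-0.052,0,0],[-1,0.18,-0.065,0,0]]]' 20
python3 -m jog '[[[-1,0.036,-0.013,0,0],[-1,0.072,-0.026,0,0],[-1,0.108,-0.039,0,0],[-1,0.144,-0.052,0,0],[-1,0.18,-0.065,0,0]]]'
python3 -m jog '[[[-1,0.036,-0.013,0,0.07],[-1,0.072,-0.026,0,0.14],[-1,0.108,-0.039,0,0.21],[-1,0.144,-0.052,0,0.28],[-1,0.18,-0.065,0,0.284]]]'
python3 -c "from h import *;go(0,-.132,.14)"
```

```text
time: 0.52
tool_pos: [0.3225, -0.3735, 0.2345]
tool_rot: [-3.141, 0.0, 0.335]
contact_force: [0.8, -0.2, -0.1]
opening: 0.0631
grip_force: 0.0
time: 0.93
tool_pos: [0.4712, -0.2527, 0.2345]
tool_rot: [-3.141, 0.0, 0.336]
contact_force: [0.4, -0.8, 0.4]
opening: 0.0297
grip_force: 0.0
time: 1.35
tool_pos: [0.6197, -0.132, 0.2342]
tool_rot: [-3.141, 0.001, 0.048]
contact_force: [0.4, -0.5, 0.2]
opening: 0.0011
grip_force: 0.0
t1.35 rack now [-0.0437 -0.1631  0.2342] open 0.001 F [ 0.4 -0.5  0.2] shift [ 0.0437 -0.0312  0.0942] turn -0.004
```

```bash
python3 -m jog '[[[-1,0.02,-0.015,0.03,0],[-1,0.044,-0.031,0.06,0],[-1,0.044,-0.031,0.09,0],[-1,0.044,-0.031,0.112,0],[-1,0.044,-0.031,0.112,0]]]'
python3 -c "from h import *;go(0,-.132,.105)"
```

```text
time: 1.77
tool_pos: [0.6578, -0.0989, 0.116]
tool_rot: [-3.138, 0.011, 0.053]
contact_force: [-0.9, 0.4, -0.9]
opening: 0.0007
grip_force: 0.0
t1.77 rack now [-0.0039 -0.132   0.116 ] open 0.001 F [-0.9  0.4 -0.9] shift [0.004 0.    0.011] turn 0.001
```

```bash
python3 -m jog '[[[-1,0,0,0.003,0],[-1,0,0,0.006,0],[-1,0,0,0.009,0],[-1,0,0,0.012,0],[-1,0,0,0.012,0]]]'
python3 -c "from h import *;go(0,-.132,.105)"
```

```text
time: 2.18
tool_pos: [0.661, -0.1007, 0.1113]
tool_rot: [3.141, -0.001, 0.051]
contact_force: [-0.2, -0.3, -0.5]
opening: 0.0007
grip_force: 0.0
t2.18 rack now [-0.0007 -0.134   0.1113] open 0.001 F [-0.2 -0.3 -0.5] shift [ 0.0007 -0.002   0.0063] turn -0.001
```

```bash
python3 -m jog '[[[-1,0,0,0.002,0],[-1,0,0,0.003,0],[-1,0,0,0.004,0],[-1,0,0,0.004,0],[-1,0,0,0.004,0]]]'
```

```text
time: 2.6
tool_pos: [0.6611, -0.1006, 0.1083]
tool_rot: [3.141, -0.001, 0.052]
contact_force: [-2.2, 0.3, 7.2]
opening: 0.0005
grip_force: 3.5
```

Touched over the first gap (7 N). Next comes the second: lift, shift 88 mm left, and go down again.

```bash
python3 -m jog '[[[-1,0,0,0,0],[-1,0,0,-0.02,0],[-1,0,-0.03,-0.02,0],[-1,0,-0.06,-0.02,0],[-1,0,-0.09,-0.02,0]]]'
python3 -m jog '[[[-1,0,0,0.007,0],[-1,0,0,0.014,0],[-1,0,0,0.018,0],[-1,0,0,0.02,0],[-1,0,0,0.02,0]]]'
python3 -c "from h import *;go(0,-.044,.105)"
```

```text
time: 3.02
tool_pos: [0.6564, -0.0101, 0.1273]
tool_rot: [3.141, -0.001, 0.05]
contact_force: [-0.6, 0.1, 0.3]
opening: 0.0006
grip_force: 0.0
time: 3.43
tool_pos: [0.656, -0.0106, 0.1082]
tool_rot: [-3.14, -0.0, 0.051]
contact_force: [-4.9, 4.9, 12.2]
opening: 0.0005
grip_force: 6.3
t3.43 rack now [-0.001  -0.0437  0.1082] open 0.000 F [-4.9  4.9 12.2] shift [0.001  0.0003 0.0032] turn -0.001
```

```bash
python3 -m jog '[[[-1,0,0,0,0],[-1,0,0,-0.02,0],[-1,0,-0.03,-0.02,0],[-1,0,-0.06,-0.02,0],[-1,0,-0.088,-0.02,0]]]'
python3 -m jog '[[[-1,0,0,0.007,0],[-1,0,0,0.014,0],[-1,0,0,0.018,0],[-1,0,0,0.02,0],[-1,0,0,0.02,0]]]'
python3 -c "from h import *;go(0,.044,.105)"
```

```text
time: 3.85
tool_pos: [0.652, 0.0764, 0.1267]
tool_rot: [3.141, -0.0, 0.049]
contact_force: [0.4, -0.1, -0.0]
opening: 0.0003
grip_force: 0.0
time: 4.27
tool_pos: [0.6515, 0.0761, 0.1082]
tool_rot: [-3.141, 0.0, 0.05]
contact_force: [-7.3, 3.4, 13.6]
opening: 0.0005
grip_force: 7.0
t4.27 rack now [-0.0011  0.0431  0.1082] open 0.001 F [-7.3  3.4 13.6] shift [ 0.0011 -0.0009  0.0032] turn -0.002
```

Third one is touched. Now lift, go back behind the teacup, and open to about 34 mm.

```bash
python3 -m jog '[[[-1,0,0,0,0],[-1,0,0,-0.035,0],[-1,0,0,-0.07,0],[-0.26,0,0,-0.1,0],[-0.26,-0.03,0,-0.1,0]]]'
python3 -m jog '[[[-0.26,-0.038,0.006,0,0],[-0.26,-0.076,0.012,0,0],[-0.26,-0.114,0.018,0,0],[-0.26,-0.152,0.024,0,0],[-0.26,-0.188,0.03,0,0]]]'
python3 -m jog '[[[-0.26,0,0,0,0],[-0.26,0,0,0,0],[-0.26,0,0,0,0]]]'
python3 - <<'E'
from h import *
import cv2
cv2.imwrite('pics/side1.png',robot.read_camera('side')[150:400,200:450,::-1].repeat(2,0).repeat(2,1))
go(-.222,.012,.03)
E
```

```text
time: 4.68
tool_pos: [0.6291, 0.0732, 0.2137]
tool_rot: [3.14, -0.017, 0.049]
contact_force: [0.6, -1.3, -0.3]
opening: 0.0096
grip_force: 0.0
time: 5.1
tool_pos: [0.4333, 0.0343, 0.206]
tool_rot: [3.141, 0.001, 0.049]
contact_force: [0.7, -0.7, 0.3]
opening: 0.0335
grip_force: 0.0
time: 5.35
tool_pos: [0.4365, 0.0349, 0.207]
tool_rot: [3.141, -0.002, 0.05]
contact_force: [0.5, -0.3, -0.0]
opening: 0.0337
grip_force: 0.0
t5.40 rack now [-0.2175  0.0134  0.2069] open 0.034 F [ 0.6 -0.5 -0. ] shift [-0.0047  0.0014  0.1769] turn -0.002
```

View pics/side1.png

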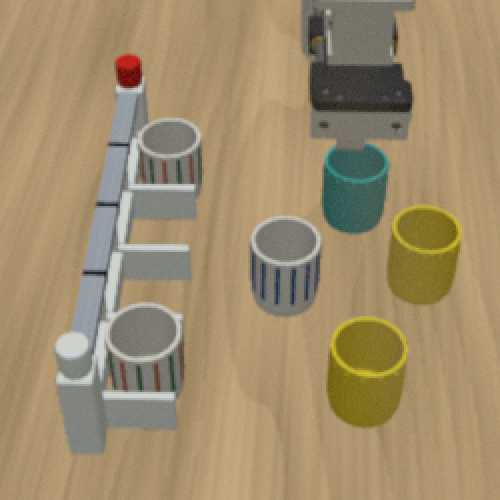

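The side view shows nothing moved. The teacup is still at crop (286,240), and the fingers are high up behind it. Descending.

```bash
python3 -m jog '[[[-0.26,-0.005,0,0.035,0],[-0.26,-0.005,0,0.07,0],[-0.26,-0.005,0,0.105,0],[-0.26,-0.005,0,0.13,0],[-0.26,-0.005,0,0.14,0]]]'
python3 -m jog '[[[-0.26,0,0,0.015,0],[-0.26,0,0,0.03,0],[-0.26,0,0,0.037,0],[-0.26,0,0,0.037,0]]]'
python3 -c "from h import *;go(-.205,.014,.03)"
```

```text
time: 5.82
tool_pos: [0.4298, 0.0357, 0.0631]
tool_rot: [-3.141, 0.005, 0.052]
contact_force: [-0.5, 0.2, -0.3]
opening: 0.0335
grip_force: 0.0
time: 6.15
tool_pos: [0.4305, 0.0357, 0.028]
tool_rot: [-3.141, 0.003, 0.052]
contact_force: [-0.5, -0.5, 0.4]
opening: 0.0341
grip_force: 0.0
t6.15 rack now [-0.2239  0.0143  0.028 ] open 0.034 F [-0.5 -0.5  0.4] shift [ 0.0189  0.0003 -0.0021] turn -0.000
```

```bash
python3 -m jog '[[[-0.26,0.005,-0.004,0,0],[-0.26,0.01,-0.004,0,0],[-0.26,0.015,-0.004,0,0],[-0.26,0.02,-0.004,0,0],[-0.26,0.023,-0.004,0,0]]]'
python3 -m jog '[[[-0.26,0.005,-0.0025,0,0],[-0.26,0.01,-0.005,0,0],[-0.26,0.015,-0.0075,0,0],[-0.26,0.02,-0.01,0,0],[-0.26,0.025,-0.0125,0,0]]]'
python3 - <<'E'
from h import *
import cv2
cv2.imwrite('pics/side2.png',robot.read_camera('side')[150:400,200:450,::-1].repeat(2,0).repeat(2,1))
go(-.145,.044,.03)
E
```

```text
time: 6.57
tool_pos: [0.4545, 0.041, 0.0303]
tool_rot: [3.141, -0.001, 0.052]
contact_force: [-0.9, 0.5, 0.1]
opening: 0.0339
grip_force: 0.6
time: 6.98
tool_pos: [0.4781, 0.0551, 0.0297]
tool_rot: [3.142, -0.0, 0.052]
contact_force: [-0.7, -1.6, 1.0]
opening: 0.0337
grip_force: 0.6
t7.03 rack now [-0.1741  0.0315  0.0298] open 0.034 F [1.3 1.4 0.1] shift [ 0.0291 -0.0125 -0.0001] turn -0.000
```

View pics/side2.png

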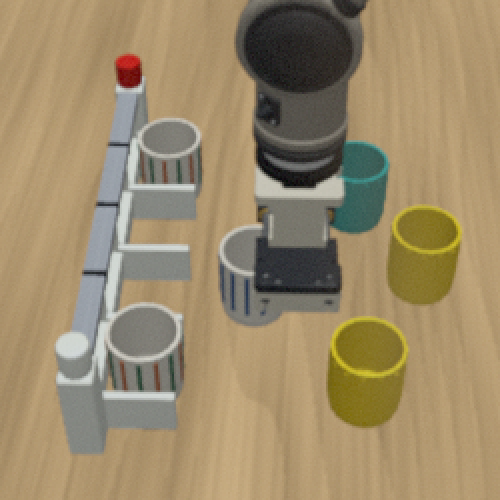

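The cup follows upright: its rim's left edge went from 250 to 219 in the crop. Continuing the diagonal, then straight in.

```bash
python3 -m jog '[[[-0.26,0.005,-0.0025,0,0],[-0.26,0.01,-0.005,0,0],[-0.26,0.015,-0.0075,0,0],[-0.26,0.02,-0.01,0,0],[-0.26,0.025,-0.0125,0,0]]]'
python3 - <<'E'
from h import *
import cv2
cv2.imwrite('pics/side3.png',robot.read_camera('side')[170:370,225:425,::-1].repeat(3,0).repeat(3,1))
go(-.09,.044,.03)
E
```

```text
time: 7.45
tool_pos: [0.5025, 0.0689, 0.0297]
tool_rot: [3.142, 0.0, 0.052]
contact_force: [-0.7, -0.1, -0.1]
opening: 0.0342
grip_force: 0.4
t7.50 rack now [-0.1491  0.0439  0.0298] open 0.034 F [1.5 0.2 0.2] shift [ 0.0591 -0.0001 -0.0001] turn -0.000
```

View pics/side3.png

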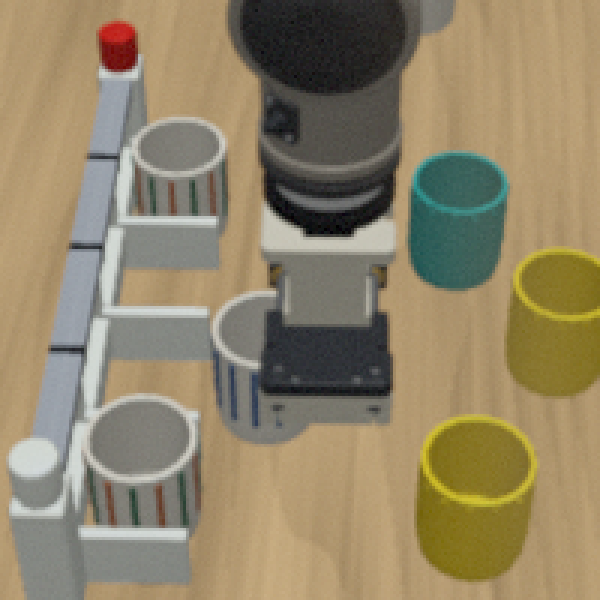

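The cup's rim centre is at about crop (264,331), in front of the gap. Checking this in rack coordinates.

```bash
python3 -c "
from h import *
print(R.from_euler('z',-YAW).as_matrix()[:2,:2]@(at('side',(264/3+225,331/3+170),.075)-RK))"
```

```text
[-0.11308571  0.04646305]
```

```bash
python3 -m jog '[[[-0.26,0.006,0,0,0],[-0.26,0.012,0,0,0],[-0.26,0.018,0,0,0],[-0.26,0.024,0,0,0],[-0.26,0.03,0,0,0]]]'
python3 -m jog '[[[-0.26,0.006,0,0,0],[-0.26,0.012,0,0,0],[-0.26,0.018,0,0,0],[-0.26,0.024,0,0,0],[-0.26,0.028,0,0,0]]]'
python3 -c "from h import *;go(-.081,.044,.03)"
```

```text
time: 7.92
tool_pos: [0.5326, 0.0701, 0.0297]
tool_rot: [3.142, -0.0, 0.052]
contact_force: [-0.8, -0.0, -0.2]
opening: 0.0341
grip_force: 0.5
time: 8.33
tool_pos: [0.5608, 0.0716, 0.0297]
tool_rot: [3.141, -0.001, 0.052]
contact_force: [-0.9, -0.0, 0.1]
opening: 0.0342
grip_force: 0.5
t8.33 rack now [-0.0919  0.0433  0.0297] open 0.034 F [-0.9 -0.   0.1] shift [ 0.0109 -0.0007 -0.0003] turn -0.000
```

```bash
python3 -m jog '[[[-0.26,0.002,0,0,0],[-0.26,0.004,0,0,0],[-0.26,0.006,0,0,0],[-0.26,0.008,0,0,0],[-0.26,0.009,0,0,0]]]'
python3 -c "from h import *;go(-.081,.044,.03)"
```

```text
time: 8.75
tool_pos: [0.5691, 0.0721, 0.0297]
tool_rot: [3.142, -0.0, 0.052]
contact_force: [-0.6, 0.2, -0.5]
opening: 0.0341
grip_force: 0.5
t8.75 rack now [-0.0836  0.0434  0.0297] open 0.034 F [-0.6  0.2 -0.5] shift [ 0.0026 -0.0006 -0.0003] turn -0.000
```

```bash
python3 -m jog '[[[-0.26,0.001,0,0,0],[-0.26,0.002,0,0,0],[-0.26,0.003,0,0,0],[-0.26,0.003,0,0,0]]]'
python3 -c "from h import *;go(-.081,.044,.03)"
```

```text
time: 9.08
tool_pos: [0.5721, 0.0722, 0.0297]
tool_rot: [3.142, -0.0, 0.052]
contact_force: [0.3, 0.3, -1.2]
opening: 0.0339
grip_force: 0.2
t9.08 rack now [-0.0806  0.0434  0.0297] open 0.034 F [ 0.3  0.3 -1.2] shift [-0.0004 -0.0006 -0.0003] turn -0.000
```

```bash
python3 -m jog '[[[-0.26,0.001,0,0,0],[-0.26,0.002,0,0,0],[-0.26,0.002,0,0,0],[-0.26,0.002,0,0,0]]]'
python3 -m jog '[[[-0.26,0.001,0,0,0],[-0.26,0.002,0,0,0],[-0.26,0.002,0,0,0],[-0.26,0.002,0,0,0]]]'
```

```text
time: 9.42
tool_pos: [0.5724, 0.0722, 0.0295]
tool_rot: [3.141, 0.003, 0.052]
contact_force: [-5.8, -1.6, 3.2]
opening: 0.0342
grip_force: 3.6
time: 9.75
tool_pos: [0.5726, 0.0721, 0.0293]
tool_rot: [3.141, 0.007, 0.052]
contact_force: [-12.2, -2.6, 7.1]
opening: 0.0343
grip_force: 7.0
```

The cup is stopped by the back bar (12 N). Backing off, rising and checking.

```bash
python3 -m jog '[[[-0.26,-0.004,0,0,0],[-0.26,-0.01,0,0,0],[-0.26,-0.03,0,0,0],[-0.26,-0.06,0,0,0],[-0.26,-0.07,0,0,0]]]'
python3 -m jog '[[[-0.26,0,0,-0.03,0],[-0.26,0,0,-0.06,0],[-0.26,0,0,-0.1,0],[-0.26,-0.03,0,-0.14,0],[-0.26,-0.06,0,-0.17,0]]]'
python3 -m jog '[[[-0.26,-0.03,0.03,0,0],[-0.26,-0.05,0.06,0,0],[-0.26,-0.05,0.09,0,0],[-0.26,-0.05,0.09,0,0],[-0.26,-0.05,0.09,0,0]]]'
python3 - <<'E'
from h import *
import cv2
cv2.imwrite('pics/side4.png',robot.read_camera('side')[170:370,225:425,::-1].repeat(3,0).repeat(3,1))
E
```

```text
time: 10.17
tool_pos: [0.5022, 0.0689, 0.0293]
tool_rot: [-3.141, 0.003, 0.052]
contact_force: [-0.1, -0.4, -0.3]
opening: 0.0337
grip_force: 0.0
time: 10.58
tool_pos: [0.4533, 0.0659, 0.1954]
tool_rot: [3.141, -0.004, 0.052]
contact_force: [0.2, -0.3, 0.1]
opening: 0.0337
grip_force: 0.0
time: 11.0
tool_pos: [0.4072, -0.0276, 0.1937]
tool_rot: [3.141, -0.002, 0.049]
contact_force: [0.1, 0.3, 0.3]
opening: 0.0343
grip_force: 0.0
```

View pics/side4.png

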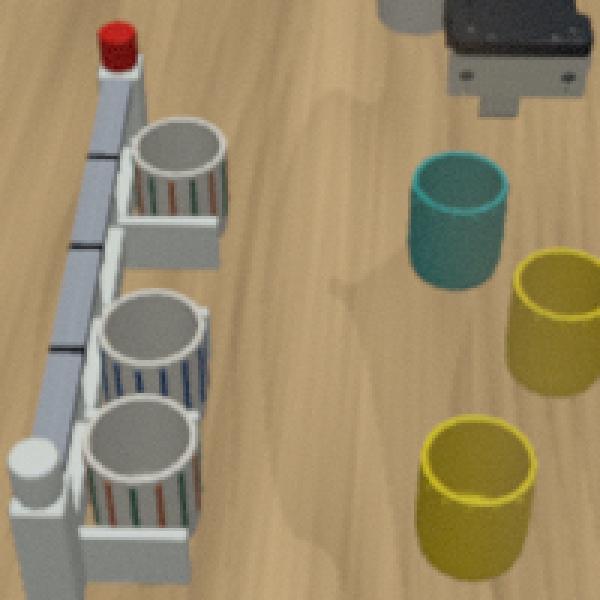

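The blue-striped cup's rim centre is at about crop (153,327). It stands upright in gap b against the back bar, and nothing else has moved.

```bash
python3 -c "
from h import *
print(R.from_euler('z',-YAW).as_matrix()[:2,:2]@(at('side',(153/3+225,327/3+170),.075)-RK))
print(robot.hand_in())"
```

```text
[-0.04495607  0.04443718]
the job is handed in; nothing more can be done
None
```

I touched the rail over gaps d, c and b in that order from the red cap, pushed the blue-striped teacup home into gap b (measured about 2 mm from its home point), and handed the job in; no verdict was returned.

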